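# Slide a carrier of valve cups over the step into the disinfection dock

## Task

Take the white carrier tray by its purple handle and, keeping it low and level so that the two clear cups stay standing on it, ease its front edge over the step onto the dock's deck and slide it gently under the side lips of the blue rails until it is fully home against the end stop. The deck's height is set differently every time and is not measured, so feel for it and never ram or press hard. Let go of the tray at the end and leave everything else on the table where it is.

Things in the scene. Friction and masses are not known exactly. Their poses are not given: they have to be found in the camera images.
- tray: White carrier tray: square-edged plate 190 (x) x 150 (y) x 6 mm, 0.3 to 0.5 kg. Origin: centre of its underside; +x is its front, which enters the dock first; z up. A rim 12 mm high stands on the plate 17 mm inside the long edges; the bare side margins run under the dock's lips. Starts flat on the table before the dock, up to 15 degrees askew.
- tray_grip (a point): Where to grip the tray's purple handle, 60 mm above the tray's underside on its centre, axes as the tray's. The handle is an upright block 36 mm along x, 16 mm along y, its top 75 mm above the underside; grip it across its 16 mm (fingers closing along y), where both sides are free.
- tray_nose (a point): Middle of the tray's lower front edge, 95 mm ahead of the tray's origin.
- jar_front: Clear cup with white cap and black valve, 46 mm diameter, 65 mm tall, 0.1 kg, loose on the tray plate ahead of the handle (65 mm from the tray's centre). Origin: centre of its underside, z up.
- jar_back: A cup like jar_front, standing on the tray behind the handle.
- dock: Dock, fixed. Origin at table height, below the middle of the deck's front edge (yellow strip); +x points into the dock, y across, z up. The level aluminium deck (172 mm wide, x 0 to 208 mm) is jacked to a height this pose does NOT show: its top is 6 to 22 mm above the table, new each start, rigid. Four jack posts 70 mm high at y +-101 mm; low white housing behind.
- dock_rails (a point): On the dock's centre line at table height, 66 mm in from the deck's front edge, where the lips begin. Blue rails (inner faces y +-78 mm, 3 mm free each side of the tray; flared ends from x = 33 mm) carry lips reaching in to y +-64 mm, underside 9.5 mm and top 35 mm above the deck, at whatever height it is. Up to here nothing is above the deck between the rails.
- dock_stop (a point): On the dock's centre line at table height, 198 mm in from the deck's front edge: the face of the black end stop that the tray's front edge must meet. Home, the tray's origin is 103 mm in from the deck's front edge.
- spare_left: Bystander: spare clear cup, 46 mm diameter, 65 mm tall, standing left of the dock. Origin: underside.
- spare_right: Bystander: spare clear cup of the same kind, right of the dock. Origin: underside.
- thermo_a: Bystander: white and purple hand-held thermometer lying on the table, 120 x 110 x 34 mm. Origin: underside of its barrel.
- thermo_b: Bystander: second thermometer, like the first.
- tape_roll: Bystander: roll of green tape, 90 mm diameter, 24 mm high. Origin: underside.
- gel_bottle: Bystander: gel bottle, 64 mm diameter, 170 mm tall. Origin: underside.
- glove_box: Bystander: cardboard glove box 190 x 100 x 75 mm. Origin: underside.
Mind the look-alikes: they are no part of the job. What is shaped like the tray but red is not meant. Leave any yellow look-alike of the jar_back alone.

How it is judged (in metres and radians):
On the way:
1. the tray's front edge is over the deck, past the step, with the tray low (x of tray_nose in the frame of dock above 0.02 m and height (world z) of tray below 0.045 m).
At the end, for the whole second after the job is handed in: The tray is released and at rest flat on the deck under the lips, straight between the rails, its front within 3.5 mm of the end stop, and both cups stand upright on it (x of tray in the frame of dock above 0.0995 m and y of tray in the frame of dock between -0.006 and 0.006 m and angle between the x axis of tray and the x axis of dock, either way round below 0.05 rad and angle between tray's own z axis and vertical below 0.03 rad and height (world z) of tray below 0.027 m and contact force between tray and dock above 2 N and linear speed of tray below 0.01 m/s and angle between each of jar_front, jar_back's own z axis and vertical below 0.1 rad and z of jar_front in the frame of tray between 0.003 and 0.009 m and horizontal distance between each of jar_front, jar_back and tray below 0.085 m and z of jar_back in the frame of tray between 0.003 and 0.009 m); the robot touches nothing.
It fails at once if the tray is rammed into or pressed on the dock with more than 25 N (contact force between tray and dock above 25 N).
It fails at once if the tray is lifted more than 45 mm above the table (height (world z) of tray above 0.045 m).
It fails at once if the tray is tilted more than about 11 degrees (angle between tray's own z axis and vertical above 0.2 rad).
It fails at once if a cup on the tray tips over (more than 23 degrees) (angle between any of jar_front, jar_back's own z axis and vertical above 0.4 rad).
It fails at once if another thing on the table is moved by more than 25 mm (distance of any of spare_left, spare_right, thermo_a, thermo_b, tape_roll, gel_bottle, glove_box from where it was at the start of the episode above 0.025 m).
It also fails if it takes over 48 s, if anything falls off the work surface, if the arm or the gripper's body presses on something with over 40 N, if the wrist force passes 120 N, or if a joint passes its speed limit or range.

## Robot

A 6-joint arm with a two-finger parallel gripper is mounted at the origin on the work surface. World frame = base frame: x ahead of the robot, y to its left, z up, the work surface at z = 0. Lengths are in mm, angles in rad, forces in N, time in s.
With the tool pointing down it reaches from about 275 to 1000 mm from the base axis. Payload 8.4 kg.
Tool frame: the origin (TCP) lies on the centre line of the jaws, within the pads' length; the fingertips stand 14 mm ahead of it and the grasp point (between the pads) lies 5 mm behind it; z points along the fingers, y is the line along which they close (so a half turn about z gives the same grasp; the last joint's range is limited). The gripper opens to 85 mm and grips with 20 to 120 N. Pads are 22 mm wide; open, the fingers measure 114 mm over their backs; the gripper's body (76 mm by 85 mm) begins 54 mm behind the grasp point. The pads swing forward as they close: fully open they stand 13 mm farther back than shut.
Start: joints at [1.339, 0.353, 1.633, -0, 1.155, -0.002], TCP at [142.363, 608.573, 245.281] pointing down, gripper open.
Joint ranges: [-2.63, 2.63], [-0.92, 2.1], [0.06, 2.66], [-1.3, 4.44], [0, 2.69], [-3.02, 3.02]. Speed limits (rad/s): [2.22, 2.22, 2.79, 3.14, 3.14, 3.14].

## Interface

Orientations are given as [roll, pitch, yaw] about the fixed x, y, z axes, in that order (R = Rz(yaw) Ry(pitch) Rx(roll)).
In Python, from rig import r gives the robot as it stands.
- The arm moves only by the tool step_arm, never from a script. Its argument "plan" is text: rows parted by semicolons, each of 7 numbers parted by spaces: the turn, a rotation vector about the world's x, y, z in degrees, then the shift along the world's x, y, z in mm, then the closure in counts, from 0 (fully open) to 255 (shut). In form: rx ry rz x y z hand; .... A call has 1 to 8 rows; each row is the pose to reach, as a shift and turn from the pose commanded when the call began; what a row does not reach only later rows make up. A row lasts 1/10 s, in which the tool goes at most 50 mm and 8.59 degrees, less where a joint would pass 70% of its speed; a pose out of reach is approached as far as the arm can. A call with a gripper value outside its range is refused whole. The fingers move at their own pace and stop on an object; "force" is the grip in N (left out, the last holds). Time passes only in rows, so rows that repeat a pose let the fingers close. It gives the time, the measured TCP pose, the force, the opening and the grip force at its end, in the units of the state.
- r.sense(): the state, without advancing time (a new reading comes with each control period).
- r.grab_frame(name): name is "side" or "top"; returns (picture, depth): 480x640x3 uint8, red, green, blue; 480x640 float32, mm along the optical axis (not along the pixel's ray), 0 where there is no reading.
- r.get_calibration(name): a dict with "K" (3x3 intrinsics, pixels), "world_from_camera" (4x4, takes a point from camera to world coordinates). Camera axes: x right, y down, z forward; pixel columns grow to the right and rows downward; lengths in mm; the calibration is good to about 2 mm. A picture is of the moment at which its call begins. get_calibration takes no time and is no camera call.
- r.sign_off(): hands the job in; it is judged then, once.
The state is a dict: "clock": time; "qpos": joint angles; "qvel": joint speeds; "joint_efforts": joint torques, N m; "eef_pos": TCP position; "tcp_rot": TCP orientation; "contact_force": force on the tool from outside, world axes, zero at the start; "wrist_torque": the same for the moment, N m; "opening": opening from 0.0 (shut) to 1.0 (fully open); "grasp_force": force on a finger pad.
Only numpy, scipy, OpenCV 4.12 (cv2) and the standard library are available. Lean on these libraries where they do the work, as an engineer would, in place of code of your own. Each camera call takes 0.05 s, during which the arm holds its last target. There are 200 camera calls.

## Working session

There is one attempt and no reset: what is moved stays moved. The work goes in short steps, Python scripts to look and compute and a tool call to move; the robot and the scene stay as the last step left them, time stands still between calls to the robot, and variables do not carry over. Pictures are saved under pics/ and viewed, at most 10 in all, crops included, and the job is handed in when it is done.

Besides the shell and the picture viewer there is one more tool, called after "Emit:" in YAML: its name, and indented under it one key for each argument. step_arm: Moves the arm, as the interface text tells. Its arguments: {"type":"object","properties":{"plan":{"type":"string"},"force":{"type":"number"}},"required":["plan"]}

```bash
mkdir -p pics; cat > h.py <<'E'
import numpy as np, cv2
from rig import r
def snap(n,f):
    p,d=r.grab_frame(n); cv2.imwrite(f'pics/{f}.png',p[:,:,::-1]); np.savez(f'pics/{f}.npz',p=p,d=d); return p,d
def cloud(n,d):
    c=r.get_calibration(n);K=c['K'];T=np.array(c['world_from_camera'])
    v,u=np.mgrid[:480,:640]
    P=np.stack([(u-K[0][2])/K[0][0]*d,(v-K[1][2])/K[1][1]*d,d],-1)
    return P@T[:3,:3].T+T[:3,3]
E
python3 - <<'E'
from h import *
for n in('top','side'):
    snap(n,n+'0'); c=r.get_calibration(n); print(n,np.round(c['K'],1).tolist(),np.round(c['world_from_camera'],3).tolist())
print(r.sense())
E
```

```text
top [[591.9, 0.0, 311.3], [0.0, 591.9, 238.0], [0.0, 0.0, 1.0]] [[0.02, -0.995, 0.096, 427.612], [-0.999, -0.023, -0.026, 18.407], [0.028, -0.096, -0.995, 1450.604], [0.0, 0.0, 0.0, 1.0]]
side [[506.0, 0.0, 319.9], [0.0, 506.0, 245.4], [0.0, 0.0, 1.0]] [[0.888, -0.251, 0.386, 58.113], [-0.46, -0.522, 0.718, -922.639], [0.022, -0.815, -0.579, 795.451], [0.0, 0.0, 0.0, 1.0]]
{'clock': 0.1, 'qpos': array([ 1.33857907e+00,  3.53570659e-01,  1.63407694e+00,  5.06763922e-06,
        1.15523814e+00, -2.40596666e-03]), 'qvel': array([-9.97964887e-04, -2.15572780e-03,  1.30866508e-03, -1.97883330e-03,
        9.57650218e-04, -1.01899473e-06]), 'joint_efforts': array([-9.35098760e-04, -6.06366205e+01, -3.42818391e+01, -9.08814741e-05,
        3.89150940e-03, -3.60924943e-06]), 'eef_pos': array([142.27380945, 608.14734166, 244.634552  ]), 'tcp_rot': array([-3.14029959e+00, -7.74477760e-06,  2.91177931e+00]), 'contact_force': array([ 0.21891398, -0.49083965,  1.22226819]), 'wrist_torque': array([-0.00913263, -0.02836303,  0.01405337]), 'grasp_force': 0.0, 'opening': 0.9976752205355921}
```

View pics/top0.png

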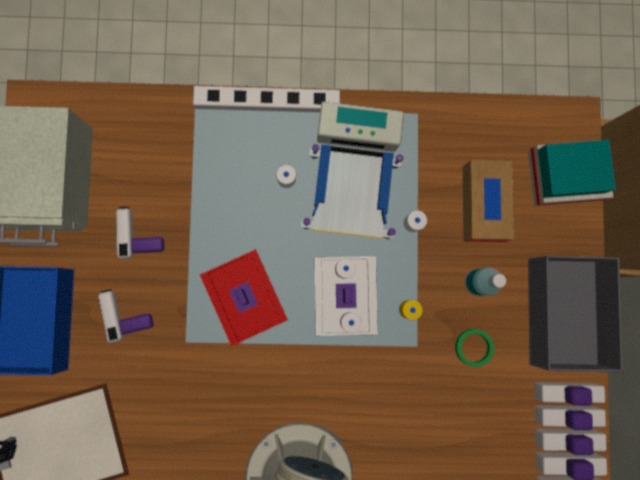

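View pics/side0.png

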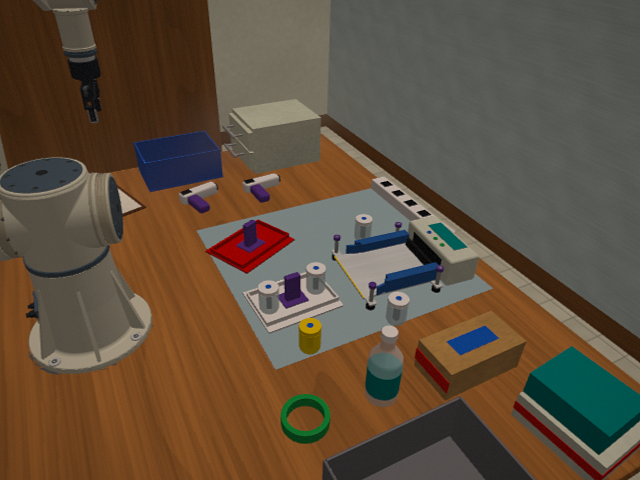

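The top view shows the white tray at about (346,296) with its handle at (346,295). The dock's yellow edge runs (311,233) to (384,237), with purple post caps at (315,150), (399,159), (307,223) and (391,232). The red tray and yellow cup are the decoys.

```bash
cat > m.py <<'E'
from h import *
def mask(p,lo,hi):
    return cv2.inRange(cv2.cvtColor(p,cv2.COLOR_RGB2HSV),lo,hi)>0
def onplane(n,uv,z):
    c=r.get_calibration(n);K=np.array(c['K']);T=np.array(c['world_from_camera'])
    d=np.c_[np.asarray(uv,float).reshape(-1,2),np.ones(np.asarray(uv).size//2)]@np.linalg.inv(K).T@T[:3,:3].T
    return T[:3,3]+d*((z-T[2,3])/d[:,2])[:,None]
E
python3 - <<'E'
from m import *
z=np.load('pics/top0.npz');p,d=z['p'],z['d'];P=cloud('top',d)
def box(m,u0,u1,v0,v1):
    b=np.zeros_like(m);b[v0:v1,u0:u1]=m[v0:v1,u0:u1];return b
pur=mask(p,(120,80,30),(150,255,255))
yel=mask(p,(20,80,80),(35,255,255)); blu=mask(p,(105,150,50),(120,255,255)); wh=mask(p,(0,0,130),(180,40,255))
# tray
h=box(pur,330,362,280,312); H=P[h]; H=H[H[:,2]>65]; print('handle top',len(H),H.mean(0), cv2.minAreaRect(H[:,:2].astype(np.float32)))
t=box(wh,308,384,250,342); 
cs,_=cv2.findContours(t.astype(np.uint8),cv2.RETR_EXTERNAL,cv2.CHAIN_APPROX_NONE); c=max(cs,key=cv2.contourArea)
q=onplane('top',c.reshape(-1,2),6)[:,:2].astype(np.float32); print('tray',cv2.minAreaRect(q))
# dock
n,l,s,ce=cv2.connectedComponentsWithStats(box(pur,295,412,140,245).astype(np.uint8))
for i in range(1,n):
    if s[i,4]>8: print('cap',ce[i],s[i,4],onplane('top',ce[i],70)[0])
y=box(yel,300,395,225,245);vv,uu=np.nonzero(y);print('strip',uu.min(),uu.max());
print(cv2.minAreaRect(onplane('top',np.c_[uu,vv],14)[:,:2].astype(np.float32)))
b=box(blu,305,402,140,235)
n,l,s,ce=cv2.connectedComponentsWithStats(b.astype(np.uint8))
for i in range(1,n):
    if s[i,4]>60:
        B=P[l==i];print('rail',s[i,4],np.median(B,0),cv2.minAreaRect(onplane('top',np.argwhere(l==i)[:,::-1],49)[:,:2].astype(np.float32)))
D=P[165:225,330:376].reshape(-1,3);print('deck z',np.percentile(D[:,2],[10,50,90]))
for (v0,v1,u0,u1) in((240,250,325,380),(180,225,260,300),(345,350,330,380)):
    print('table z',np.median(P[v0:v1,u0:u1,2]))
print('plate z',np.median(P[290:300,322:330,2]),np.median(P[290:300,364:370,2]))
E
```

```text
handle top 108 [ 428.27294509 -103.52254324   88.1003864 ] ((428.0593566894531, -46.94317626953125), (34.667964935302734, 130.69558715820312), 1.0283503532409668)
tray ((429.80523681640625, -105.5584487915039), (220.8555450439453, 184.26983642578125), 1.1945997476577759)
cap [314.96428571 147.75      ] 28 [777.3942019  -21.32357937  70.        ]
cap [399.1875 159.25  ] 16 [ 754.92213061 -222.75906624   70.        ]
cap [306.38461538 221.15384615] 26 [600.98411978  -4.62452198  70.        ]
cap [391.34375 231.4375 ] 32 [ 581.34370856 -205.24412661   70.        ]
strip 313 381
((581.6314697265625, -105.60494232177734), (167.61817932128906, 3.4211738109588623), 84.45625305175781)
rail 456 [718.79297417 -40.60805546  56.6964082 ] ((714.4884033203125, -40.25497055053711), (22.403026580810547, 149.75160217285156), 82.40229797363281)
rail 535 [ 700.05254685 -191.13597357   56.32427931] ((690.6473388671875, -190.98898315429688), (22.448549270629883, 168.6507568359375), 84.87910461425781)
deck z [17.68141021 21.55464823 25.36510134]
table z 1.041432174284978
table z 1.824388558419514
table z 0.8773020117803298
plate z 8.187219443067306 8.479370352083606
```

```bash
python3 - <<'E'
from m import *
z=np.load('pics/top0.npz');p,d=z['p'],z['d'];P=cloud('top',d)
hsv=cv2.cvtColor(p,cv2.COLOR_RGB2HSV); print(hsv[300,325],hsv[300,390],hsv[345,340],hsv[190,350])
L=(p.min(2)>165).astype(np.uint8)
w=np.zeros_like(L);w[250:345,305:390]=L[250:345,305:390]
w=cv2.morphologyEx(w,cv2.MORPH_OPEN,np.ones((3,3),np.uint8))
cs,_=cv2.findContours(w,cv2.RETR_EXTERNAL,cv2.CHAIN_APPROX_NONE);c=max(cs,key=cv2.contourArea)
print(cv2.boundingRect(c));print(cv2.minAreaRect(onplane('top',c.reshape(-1,2),6)[:,:2].astype(np.float32)))
pur=mask(p,(120,80,30),(150,255,255)).astype(np.uint8);n,l,s,ce=cv2.connectedComponentsWithStats(pur)
for i in range(1,n):
    if s[i,4]>50 and 320<ce[i][0]<370 and 270<ce[i][1]<320:
        print(s[i],ce[i]); m=l==i; Z=P[m]; k=Z[:,2]>55
        a=np.argwhere(m)[:,::-1]; print(k.sum(),cv2.minAreaRect(onplane('top',a[k],75)[:,:2].astype(np.float32)))
cv2.imwrite('pics/crop.png',cv2.resize(p[130:345,295:415,::-1],None,fx=2.7,fy=2.7,interpolation=cv2.INTER_CUBIC))
z=np.load('pics/side0.npz');p,d=z['p'],z['d'];P=cloud('side',d)
print('deck side',np.median(P[255:275,365:400].reshape(-1,3),0),'table',np.median(P[325:345,210:240,2]) ,np.median(P[235:250,300:325,2]))
cv2.imwrite('pics/crops.png',cv2.resize(p[190:340,230:480,::-1],None,fx=3,fy=3,interpolation=cv2.INTER_CUBIC))
E
```

```text
[ 13  25 184] [ 82  21 135] [ 13  82 118] [ 30   9 169]
(323, 261, 14, 66)
((433.6613464355469, -66.54517364501953), (157.48658752441406, 31.331581115722656), 2.1177756786346436)
[336 284  20  23 415] [345.66506024 295.29879518]
116 ((429.0760498046875, -103.5081558227539), (34.668941497802734, 16.276321411132812), 0.8597667813301086)
deck side [ 675.57560563 -102.00398256   19.46623258] table -0.7993201813573023 -0.506749343713409
```

View pics/crop.png

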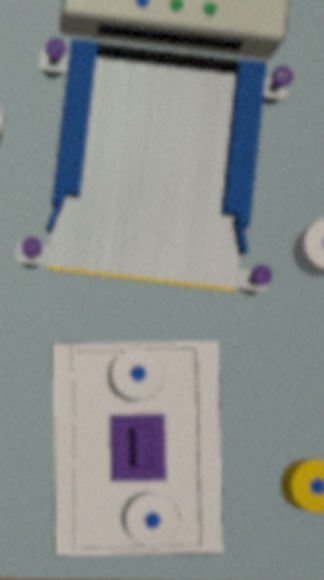

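The crop shows the tray's corners at (54,344), (217,341), (222,552) and (57,555), the handle top at (133,448), and the strip from (47,267) to (237,290).

```bash
python3 - <<'E'
from m import *
f=lambda a:np.array(a,float)/2.7+[295,130]-.3
t=onplane('top',f([(54,344),(217,341),(222,552),(57,555)]),6)[:,:2]; print(t,t.mean(0))
a=(t[0]+t[1]-t[2]-t[3]); print('tray yaw',np.degrees(np.arctan2(a[1],a[0])),np.linalg.norm(a)/2)
b=t[0]+t[3]-t[1]-t[2];print(np.degrees(np.arctan2(-b[0],b[1])),np.linalg.norm(b)/2)
s=onplane('top',f([(47,268),(237,291)]),20)[:,:2];print('strip',s,s.mean(0))
print('rails inner', onplane('top',f([(78,190),(95,60),(224,212),(238,85)]),55)[:,:2])
print('cups',onplane('top',f([(138,374),(152,520)]),71)[:,:2])
E
```

```text
[[ 520.9428524   -27.89637261]
 [ 526.94289111 -175.97872401]
 [ 337.40635379 -182.36506246]
 [ 332.01060875  -34.3163276 ]] [ 429.32567651 -105.13912167]
tray yaw 1.9379847429070438 189.34269151521644
2.20378178786261 148.17513635573656
strip [[ 588.46873755  -19.78312675]
 [ 571.59747443 -191.75711547]] [ 580.03310599 -105.77012111]
rails inner [[ 654.50542983  -44.84599312]
 [ 771.9433047   -57.85687955]
 [ 638.0358359  -174.46051231]
 [ 752.68784233 -185.89727291]]
cups [[ 492.37079272  -98.9872538 ]
 [ 367.49044409 -112.8536375 ]]
```

Emit:
step_arm:
  plan: "0 0 2 30 -30 0 0; 0 0 4 60 -65 0 0; 0 0 6 90 -100 0 0; 0 0 8 120 -140 0 0; 0 0 10 150 -180 0 0; 0 0 12 180 -220 0 0; 0 0 14 210 -260 0 0; 0 0 15.2 240 -300 0 0"

```text
clock: 0.9
eef_pos: [383.1, 306.7, 245.2]
tcp_rot: [-3.142, 0.0, -3.104]
contact_force: [-0.1, 0.4, -0.1]
opening: 1.001
grasp_force: 0.0
```

Emit:
step_arm:
  plan: "0 0 0 10 -48 0 0; 0 0 0 20 -96 0 0; 0 0 0 30 -144 0 0; 0 0 0 38 -192 0 0; 0 0 0 43 -240 0 0; 0 0 0 46 -288 0 0; 0 0 0 47 -336 0 0; 0 0 0 47 -384 0 0"

```text
clock: 1.7
eef_pos: [429.0, -77.4, 245.3]
tcp_rot: [3.142, 0.0, -3.106]
contact_force: [0.9, 0.1, 0.1]
opening: 1.002
grasp_force: 0.0
```

Emit:
step_arm:
  plan: "0 0 0 0 -15 0 0; 0 0 0 0 -29 -20 0; 0 0 0 0 -29 -40 0; 0 0 0 0 -29 -60 0; 0 0 0 0 -29 -60 0; 0 0 0 0 -29 -60 0"

```text
clock: 2.3
eef_pos: [429.2, -104.4, 185.4]
tcp_rot: [3.141, -0.001, -3.106]
contact_force: [0.3, 0.1, 0.1]
opening: 1.004
grasp_force: 0.0
```

Emit:
step_arm:
  plan: "0 0 0 0 0 -30 0; 0 0 0 0 0 -60 0; 0 0 0 0 0 -85 0; 0 0 0 0 0 -105 0; 0 0 0 0 0 -118 0; 0 0 0 0 0 -126 0; 0 0 0 0 0 -130 0; 0 0 0 0 0 -130 0"

```text
clock: 3.1
eef_pos: [429.8, -104.4, 55.6]
tcp_rot: [-3.141, 0.0, -3.106]
contact_force: [-1.2, 0.8, -0.7]
opening: 1.0
grasp_force: 0.0
```

Emit:
step_arm:
  plan: "0 0 0 0 0 0 60; 0 0 0 0 0 0 120; 0 0 0 0 0 0 160; 0 0 0 0 0 0 190; 0 0 0 0 0 0 220; 0 0 0 0 0 0 255; 0 0 0 0 0 0 255; 0 0 0 0 0 0 255"
  force: 60

```text
clock: 3.9
eef_pos: [429.5, -104.4, 55.6]
tcp_rot: [3.141, 0.0, -3.106]
contact_force: [-1.3, 0.3, 5.5]
opening: 0.176
grasp_force: 59.0
```

```bash
python3 - <<'E'
from h import *
s=r.sense();print(s['opening'],s['grasp_force'],s['contact_force'],s['eef_pos'],s['wrist_torque'])
p,d=snap('side','g'); cv2.imwrite('pics/gs.png',cv2.resize(p[150:340,220:480,::-1],None,fx=2.5,fy=2.5,interpolation=cv2.INTER_CUBIC))
E
```

```text
0.17623153741096922 59.03719246387482 [-1.28014244  0.28507678  5.45693403] [ 429.46143851 -104.35551309   55.60574695] [ 0.23461745  0.16317965 -0.06756102]
```

View pics/gs.png

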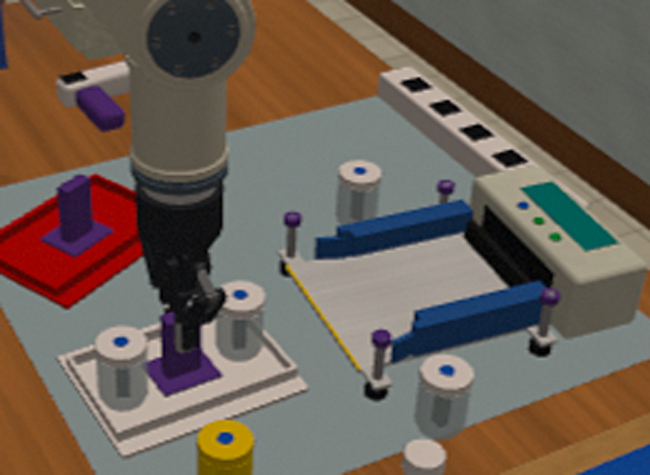

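Emit:
step_arm:
  plan: "0 0 0 0 0 3 255; 0 0 0 0 0 9 255; 0 0 0 0 0 16 255; 0 0 0 0 0 23 255; 0 0 0 0 0 27 255; 0 0 0 0 0 27 255; 0 0 0 0 0 27 255"

```text
clock: 4.65
eef_pos: [429.4, -104.4, 82.4]
tcp_rot: [-3.142, 0.0, -3.106]
contact_force: [-0.4, 0.3, -5.7]
opening: 0.179
grasp_force: 58.6
```

Emit:
step_arm:
  plan: "0 0 -0.7 4 1 0 255; 0 0 -2 11 3 0 255; 0 0 -3.5 19 5 0 255; 0 0 -5 28 7 0 255; 0 0 -6.5 37 9 0 255; 0 0 -7.7 43 10.6 0 255; 0 0 -7.7 46 10.6 0 255; 0 0 -7.7 46 10.6 0 255"

```text
clock: 5.45
eef_pos: [475.6, -93.8, 82.1]
tcp_rot: [-3.142, -0.0, 3.043]
contact_force: [-0.3, -0.1, -5.8]
opening: 0.184
grasp_force: 58.6
```

```bash
python3 - <<'E'
from h import *
s=r.sense();print(s['opening'],s['grasp_force'],s['contact_force'],s['eef_pos'],s['tcp_rot'],s['wrist_torque'])
p,d=snap('top','l'); cv2.imwrite('pics/lt.png',cv2.resize(p[130:330,290:420,::-1],None,fx=3,fy=3,interpolation=cv2.INTER_CUBIC))
p,d=snap('side','l2'); cv2.imwrite('pics/ls.png',cv2.resize(p[180:340,230:480,::-1],None,fx=3,fy=3,interpolation=cv2.INTER_CUBIC))
E
```

```text
0.1838237672112489 58.614519238471985 [-0.29347149 -0.09378054 -5.77568033] [475.56104522 -93.78497173  82.10727767] [-3.14155174e+00 -1.75449074e-04  3.04339295e+00] [ 0.01364365 -0.0081231   0.00130144]
```

View pics/lt.png

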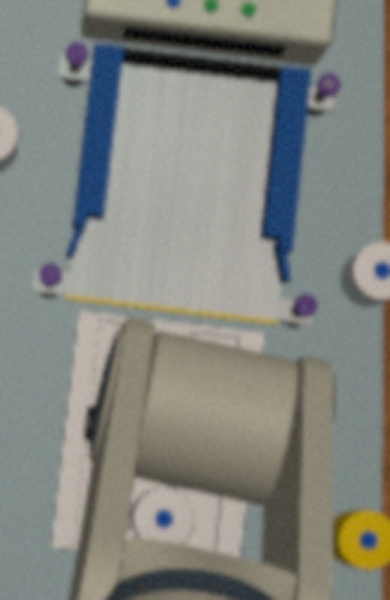

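View pics/ls.png

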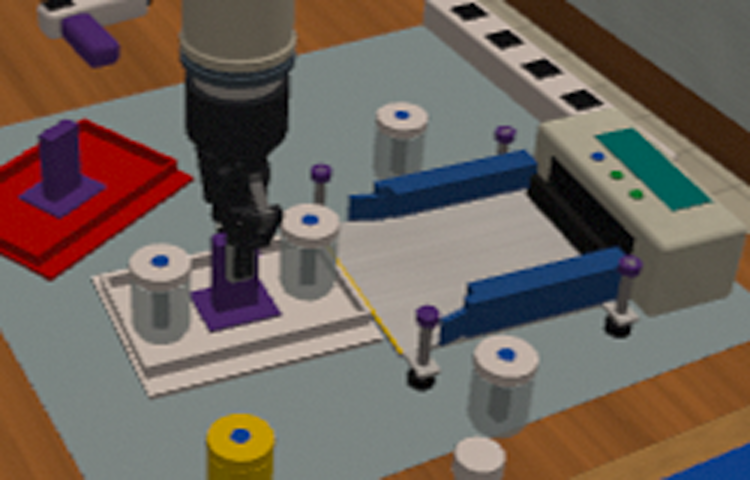

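Both cups are standing on the lifted tray. In the top crop its front corners are (82,311) and (265,332), the back-left corner is (53,547), and the strip runs (66,297) to (277,321).

```bash
python3 - <<'E'
from m import *
f=lambda a:np.array(a,float)/3+[290,130]-.33
ang=lambda v:np.degrees(np.arctan2(v[1],v[0]))
t=onplane('top',f([(82,311),(265,332),(53,547)]),32.5)[:,:2];print(t)
ty=ang(t[0]-t[1])-90;print('tray yaw',ty,ang(t[0]-t[2]), 'nose',(t[0]+t[1])/2)
s=onplane('top',f([(66,298),(277,322)]),20)[:,:2];print('strip',s.mean(0),ang(s[0]-s[1])-90)
# lip inner edges top z 55, front & rear
l=onplane('top',f([(103,217),(123,60),(262,237),(281,75)]),55)[:,:2]
print('lips',l,ang(l[1]-l[0]),ang(l[3]-l[2]))
c=onplane('top',f([(50,274),(305,306),(77,54),(328,84)]),70)[:,:2]
print('caps',c,ang(c[2]-c[0]),ang(c[3]-c[1]))
dy=np.radians(-5.7);R=np.array([[np.cos(dy),-np.sin(dy)],[np.sin(dy),np.cos(dy)]])
o=s.mean(0)
for n,q in(('nose',(t[0]+t[1])/2),('lips',l),('caps',c)): print(n,np.round((np.atleast_2d(q)-o)@R,1))
E
```

```text
[[ 576.72588787  -31.46651294]
 [ 563.15407831 -179.14010452]
 [ 388.08417627  -12.11043254]]
tray yaw -5.250966741996848 -5.858481990186665 nose [ 569.93998309 -105.30330873]
strip [ 580.53439804 -104.65373827] -5.1874939291317474
lips [[ 649.87020933  -45.92052566]
 [ 777.51631659  -59.651744  ]
 [ 636.908595   -172.89027903]
 [ 768.68974381 -186.94035727]] -6.1398431121251535 -6.085700489153601
caps [[ 601.33771103   -4.50432525]
 [ 580.79248201 -205.23139303]
 [ 777.61246979  -22.20608272]
 [ 758.74633964 -222.29486658]] -5.734497338060055 -5.477178904268842
nose [[-10.5  -1.7]]
lips [[ 63.2  65.3]
 [191.5  64.3]
 [ 62.9 -62.3]
 [195.4 -63.2]]
caps [[  10.8  101.7]
 [  10.2 -100.1]
 [ 187.9  101.6]
 [ 189.   -99.4]]
```

Emit:
step_arm:
  plan: "0 0 0 3 0.7 0 255; 0 0 0 9 1.1 0 255; 0 0 0 17 0.3 0 255; 0 0 0 26 -0.6 0 255; 0 0 0 35 -1.5 0 255; 0 0 0 43 -2.3 0 255; 0 0 0 48 -2.8 0 255; 0 0 0 50 -3 0 255"

```text
clock: 6.35
eef_pos: [526.0, -96.9, 82.2]
tcp_rot: [-3.142, 0.0, 3.043]
contact_force: [0.8, 0.2, -5.5]
opening: 0.177
grasp_force: 58.6
```

Emit:
step_arm:
  plan: "0 0 0 0 0 -1 255; 0 0 0 0 0 -2 255; 0 0 0 0 0 -3 255; 0 0 0 0 0 -4 255; 0 0 0 0 0 -4 255; 0 0 0 0 0 -4 255"

```text
clock: 6.95
eef_pos: [525.3, -96.8, 78.3]
tcp_rot: [-3.142, -0.0, 3.043]
contact_force: [0.1, -0.8, -6.0]
opening: 0.18
grasp_force: 58.6
```

Emit:
step_arm:
  plan: "0 0 0 0 0 -0.5 255; 0 0 0 0 0 -1 255; 0 0 0 0 0 -1 255; 0 0 0 0 0 -1 255"

```text
clock: 7.35
eef_pos: [525.4, -96.8, 77.3]
tcp_rot: [3.142, -0.0, 3.043]
contact_force: [0.1, -1.3, -5.7]
opening: 0.179
grasp_force: 58.6
```

Emit:
step_arm:
  plan: "0 0 0 0 0 -0.4 255; 0 0 0 0 0 -0.8 255; 0 0 0 0 0 -0.8 255; 0 0 0 0 0 -0.8 255"

```text
clock: 7.75
eef_pos: [525.4, -96.8, 76.5]
tcp_rot: [-3.142, -0.0, 3.043]
contact_force: [-0.3, 1.1, -5.8]
opening: 0.182
grasp_force: 58.6
```

Emit:
step_arm:
  plan: "0 0 0 0 0 -0.3 255; 0 0 0 0 0 -0.6 255; 0 0 0 0 0 -0.6 255; 0 0 0 0 0 -0.6 255"

```text
clock: 8.15
eef_pos: [525.3, -96.8, 76.2]
tcp_rot: [3.142, -0.0, 3.043]
contact_force: [-3.5, 0.4, 2.0]
opening: 0.178
grasp_force: 59.6
```

Emit:
step_arm:
  plan: "0 0 0 0 0 -0.3 255; 0 0 0 0 0 -0.6 255; 0 0 0 0 0 -0.6 255; 0 0 0 0 0 -0.6 255"

```text
clock: 8.55
eef_pos: [525.1, -96.8, 76.0]
tcp_rot: [-3.142, -0.0, 3.043]
contact_force: [-7.2, 2.0, 10.0]
opening: 0.18
grasp_force: 61.2
```

Emit:
step_arm:
  plan: "0 0 0 0 0 0.7 255; 0 0 0 0 0 1.4 255; 0 0 0 0 0 2.2 255; 0 0 0 0 0 2.2 255"

```text
clock: 8.95
eef_pos: [525.4, -96.8, 77.3]
tcp_rot: [3.142, -0.0, 3.043]
contact_force: [0.2, -0.4, -4.4]
opening: 0.177
grasp_force: 58.6
```

```bash
python3 - <<'E'
from h import *
s=r.sense();print(s['contact_force'],s['eef_pos'],s['wrist_torque'])
p,d=snap('side','m'); cv2.imwrite('pics/ms.png',cv2.resize(p[180:340,250:480,::-1],None,fx=3.4,fy=3.4,interpolation=cv2.INTER_CUBIC))
E
```

```text
[ 0.23612754 -0.37181045 -4.42260306] [525.41061559 -96.82108226  77.28338311] [-0.02331325 -0.02172127  0.00013612]
```

View pics/ms.png

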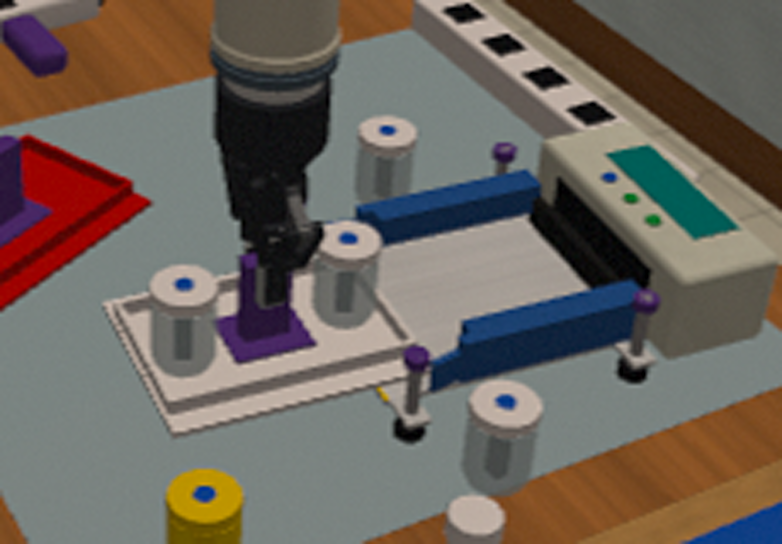

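Both cups are standing, and the tray's nose is on the deck at the near flare, about (430,375). I'll creep forward and watch the forces.

Emit:
step_arm:
  plan: "0 0 0 1 -0.1 0.4 255; 0 0 0 4 -0.4 0.4 255; 0 0 0 7 -0.7 0.4 255; 0 0 0 10 -1 0.4 255; 0 0 0 13 -1.3 0.4 255; 0 0 0 16 -1.6 0.4 255; 0 0 0 18 -1.8 0.4 255; 0 0 0 18 -1.8 0.4 255"

```text
clock: 9.8
eef_pos: [543.7, -98.7, 77.9]
tcp_rot: [-3.142, 0.0, 3.043]
contact_force: [-0.1, 0.2, -5.5]
opening: 0.176
grasp_force: 58.6
```

Emit:
step_arm:
  plan: "0 0 0 2 -0.2 0 255; 0 0 0 4 -0.4 0 255; 0 0 0 6 -0.6 0 255; 0 0 0 8 -0.8 0 255; 0 0 0 10 -1 0 255; 0 0 0 12 -1.2 0 255; 0 0 0 12 -1.2 0 255"

```text
clock: 10.5
eef_pos: [555.7, -99.9, 77.9]
tcp_rot: [-3.142, 0.0, 3.043]
contact_force: [-0.4, 0.6, -5.7]
opening: 0.176
grasp_force: 58.6
```

Emit:
step_arm:
  plan: "0 0 0 3 -0.3 0 255; 0 0 0 6 -0.6 0 255; 0 0 0 9 -0.9 0 255; 0 0 0 12 -1.2 0 255; 0 0 0 15 -1.5 0 255; 0 0 0 18 -1.8 0 255; 0 0 0 21 -2.1 0 255; 0 0 0 21 -2.1 0 255"

```text
clock: 11.3
eef_pos: [576.9, -102.0, 77.9]
tcp_rot: [-3.142, 0.001, 3.043]
contact_force: [0.5, 0.1, -6.2]
opening: 0.176
grasp_force: 58.6
```

Emit:
step_arm:
  plan: "0 0 0 3 -0.3 0 255; 0 0 0 6 -0.6 0 255; 0 0 0 9 -0.9 0 255; 0 0 0 12 -1.2 0 255; 0 0 0 15 -1.5 0 255; 0 0 0 18 -1.8 0 255; 0 0 0 21 -2.1 0 255; 0 0 0 21 -2.1 0 255"

```text
clock: 12.1
eef_pos: [597.9, -104.1, 77.9]
tcp_rot: [-3.142, 0.0, 3.043]
contact_force: [1.2, -0.3, -5.9]
opening: 0.178
grasp_force: 58.6
```

Emit:
step_arm:
  plan: "0 0 0 3 -0.3 0 255; 0 0 0 6 -0.6 0 255; 0 0 0 9 -0.9 0 255; 0 0 0 12 -1.2 0 255; 0 0 0 15 -1.5 0 255; 0 0 0 18 -1.8 0 255; 0 0 0 21 -2.1 0 255; 0 0 0 21 -2.1 0 255"

```text
clock: 12.9
eef_pos: [618.9, -106.2, 77.9]
tcp_rot: [-3.142, 0.001, 3.043]
contact_force: [0.1, 0.8, -4.9]
opening: 0.178
grasp_force: 58.6
```

Emit:
step_arm:
  plan: "0 0 0 3 -0.3 0 255; 0 0 0 6 -0.6 0 255; 0 0 0 9 -0.9 0 255; 0 0 0 12 -1.2 0 255; 0 0 0 15 -1.5 0 255; 0 0 0 18 -1.8 0 255; 0 0 0 21 -2.1 0 255; 0 0 0 21 -2.1 0 255"

```text
clock: 13.7
eef_pos: [639.9, -108.3, 77.9]
tcp_rot: [-3.142, 0.0, 3.043]
contact_force: [-0.5, 0.6, -5.4]
opening: 0.179
grasp_force: 58.6
```

Emit:
step_arm:
  plan: "0 0 0 3 -0.3 0 255; 0 0 0 6 -0.6 0 255; 0 0 0 9 -0.9 0 255; 0 0 0 12 -1.2 0 255; 0 0 0 15 -1.5 0 255; 0 0 0 18 -1.8 0 255; 0 0 0 21 -2.1 0 255; 0 0 0 21 -2.1 0 255"

```text
clock: 14.5
eef_pos: [660.8, -110.4, 77.9]
tcp_rot: [-3.142, 0.0, 3.043]
contact_force: [0.1, -0.3, -4.6]
opening: 0.178
grasp_force: 58.6
```

Emit:
step_arm:
  plan: "0 0 0 2 -0.2 0 255; 0 0 0 4 -0.4 0 255; 0 0 0 6 -0.6 0 255; 0 0 0 8 -0.8 0 255; 0 0 0 10 -1 0 255; 0 0 0 12 -1.2 0 255; 0 0 0 14 -1.4 0 255; 0 0 0 14 -1.4 0 255"

```text
clock: 15.3
eef_pos: [674.7, -111.8, 77.9]
tcp_rot: [-3.142, 0.0, 3.043]
contact_force: [0.1, 0.6, -5.7]
opening: 0.175
grasp_force: 58.6
```

Emit:
step_arm:
  plan: "0 0 0 0.8 -0.1 0 255; 0 0 0 1.6 -0.2 0 255; 0 0 0 2.4 -0.2 0 255; 0 0 0 3.2 -0.3 0 255; 0 0 0 4 -0.4 0 255; 0 0 0 4 -0.4 0 255"

```text
clock: 15.9
eef_pos: [678.5, -112.1, 77.9]
tcp_rot: [-3.142, 0.0, 3.043]
contact_force: [-0.2, 0.8, -5.2]
opening: 0.179
grasp_force: 58.6
```

Emit:
step_arm:
  plan: "0 0 0 0.5 0 0 255; 0 0 0 1 -0.1 0 255; 0 0 0 1 -0.1 0 255; 0 0 0 1 -0.1 0 255"

```text
clock: 16.3
eef_pos: [679.3, -112.2, 77.9]
tcp_rot: [-3.142, -0.0, 3.043]
contact_force: [0.3, -0.7, -4.7]
opening: 0.178
grasp_force: 58.6
```

Emit:
step_arm:
  plan: "0 0 0 0.5 0 0 255; 0 0 0 1 -0.1 0 255; 0 0 0 1 -0.1 0 255; 0 0 0 1 -0.1 0 255"

```text
clock: 16.7
eef_pos: [680.4, -112.3, 77.9]
tcp_rot: [-3.142, 0.0, 3.043]
contact_force: [0.1, 0.3, -5.6]
opening: 0.177
grasp_force: 58.6
```

Emit:
step_arm:
  plan: "0 0 0 0.5 0 0 255; 0 0 0 1 -0.1 0 255; 0 0 0 1 -0.1 0 255; 0 0 0 1 -0.1 0 255"

```text
clock: 17.1
eef_pos: [681.4, -112.4, 77.9]
tcp_rot: [-3.142, -0.0, 3.043]
contact_force: [0.1, -0.6, -5.6]
opening: 0.177
grasp_force: 58.6
```

Emit:
step_arm:
  plan: "0 0 0 0.4 0 0 255; 0 0 0 0.8 -0.1 0 255; 0 0 0 0.8 -0.1 0 255"

```text
clock: 17.4
eef_pos: [682.1, -112.5, 77.8]
tcp_rot: [-3.142, -0.0, 3.043]
contact_force: [-0.3, -0.1, -5.0]
opening: 0.177
grasp_force: 58.7
```

Emit:
step_arm:
  plan: "0 0 0 0.4 0 0 255; 0 0 0 0.8 -0.1 0 255; 0 0 0 0.8 -0.1 0 255"

```text
clock: 17.7
eef_pos: [682.2, -112.6, 77.7]
tcp_rot: [-3.142, -0.002, 3.043]
contact_force: [-4.2, -0.7, -2.7]
opening: 0.181
grasp_force: 59.0
```

Emit:
step_arm:
  plan: "0 0 0 0.4 0 0 255; 0 0 0 0.8 -0.1 0 255; 0 0 0 0.8 -0.1 0 255"

```text
clock: 18.0
eef_pos: [682.4, -112.6, 77.6]
tcp_rot: [-3.142, -0.003, 3.043]
contact_force: [-6.7, 0.7, -1.3]
opening: 0.182
grasp_force: 59.3
```

Emit:
step_arm:
  plan: "0 0 0 -0.8 0.1 0 255; 0 0 0 -0.8 0.1 -0.4 255; 0 0 0 -0.8 0.1 -0.8 255; 0 0 0 -0.8 0.1 -1.1 255; 0 0 0 -0.8 0.1 -1.1 255"

```text
clock: 18.5
eef_pos: [682.3, -112.5, 76.7]
tcp_rot: [3.142, -0.001, 3.043]
contact_force: [-5.4, 0.2, -1.7]
opening: 0.176
grasp_force: 59.1
```

Emit:
step_arm:
  plan: "0 0 0 0 0 -0.4 255; 0 0 0 0 0 -0.4 255; 0 0 0 0 0 -0.4 255"

```text
clock: 18.8
eef_pos: [682.2, -112.5, 76.5]
tcp_rot: [-3.142, -0.002, 3.043]
contact_force: [-7.4, -0.2, -0.7]
opening: 0.18
grasp_force: 59.5
```

Emit:
step_arm:
  plan: "0 0 0 -0.5 0 0 255; 0 0 0 -0.5 0 -0.3 255; 0 0 0 -0.5 0 -0.3 255; 0 0 0 -0.5 0 -0.3 255"

```text
clock: 19.2
eef_pos: [682.2, -112.5, 76.3]
tcp_rot: [3.142, -0.001, 3.043]
contact_force: [-6.1, 1.5, -0.1]
opening: 0.18
grasp_force: 59.6
```

```bash
python3 - <<'E'
from h import *
s=r.sense();print(s['contact_force'],s['eef_pos'],s['wrist_torque'])
p,d=snap('side','n'); cv2.imwrite('pics/ns.png',cv2.resize(p[180:340,280:480,::-1],None,fx=3.5,fy=3.5,interpolation=cv2.INTER_CUBIC))
E
```

```text
[-6.09551489  1.49880674 -0.10988475] [ 682.15766325 -112.54272097   76.32321894] [0.13015848 0.86586118 0.14947688]
```

View pics/ns.png

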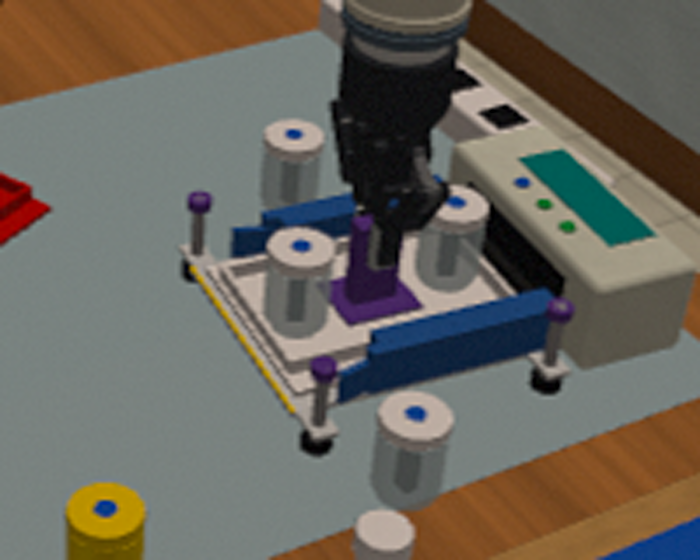

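The tray is home: its rear edge is just inside the yellow strip, about (210,270) to (300,390). Both cups are upright and the deck is carrying the weight, so I'll release.

Emit:
step_arm:
  plan: "0 0 0 0 0 0 230; 0 0 0 0 0 0 200; 0 0 0 0 0 0 160; 0 0 0 0 0 0 120; 0 0 0 0 0 0 80; 0 0 0 0 0 0 80; 0 0 0 0 0 0 80"
  force: 20

```text
clock: 19.95
eef_pos: [682.6, -112.6, 76.1]
tcp_rot: [-3.142, 0.0, 3.043]
contact_force: [-0.0, 0.3, -0.4]
opening: 0.686
grasp_force: 0.0
```

Emit:
step_arm:
  plan: "0 0 0 0 0 8 80; 0 0 0 0 0 20 80; 0 0 0 0 0 40 80; 0 0 0 0 0 65 80; 0 0 0 0 0 95 80; 0 0 0 0 0 125 80; 0 0 0 0 0 150 80; 0 0 0 0 0 160 80"

```text
clock: 20.75
eef_pos: [683.9, -112.9, 240.4]
tcp_rot: [-3.141, 0.005, 3.043]
contact_force: [0.2, -0.6, 0.3]
opening: 0.684
grasp_force: 0.0
```

Emit:
step_arm:
  plan: "0 0 0 -40 0 20 80; 0 0 0 -85 0 40 80; 0 0 0 -130 0 40 80; 0 0 0 -175 0 40 80; 0 0 0 -220 0 40 80; 0 0 0 -260 0 40 80; 0 0 0 -290 0 40 80; 0 0 0 -300 0 40 80"

```text
clock: 21.55
eef_pos: [379.6, -112.3, 275.9]
tcp_rot: [3.142, -0.001, 3.042]
contact_force: [-0.2, 1.0, 0.7]
opening: 0.686
grasp_force: 0.0
```

```bash
python3 - <<'E'
from h import *
s=r.sense();print(s['contact_force'],s['eef_pos'],s['clock'])
p,d=snap('top','f'); a=cv2.resize(p[120:260,290:420,::-1],None,fx=3,fy=3,interpolation=cv2.INTER_CUBIC)
p,d=snap('side','f2'); b=cv2.resize(p[200:340,330:460,::-1],None,fx=3,fy=3,interpolation=cv2.INTER_CUBIC)
cv2.imwrite('pics/ff.png',np.hstack([a,b]))
E
```

```text
[-0.21409749  0.98339422  0.70924068] [ 379.56633122 -112.30910155  275.85771578] 21.55
```

View pics/ff.png

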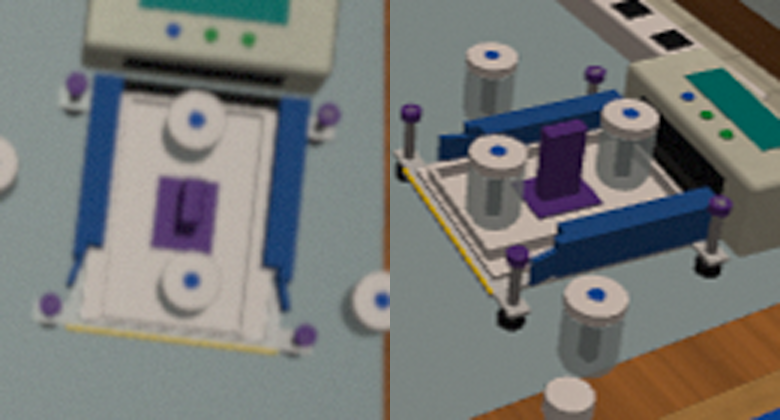

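The final view shows the tray straight between the rails, under the lips and against the stop, with both cups upright and the gripper clear.

```bash
python3 -c "
from rig import r
print(r.sign_off())"
```

```text
the job is handed in; nothing more can be done
None
```

I handed the job in with the tray slid under the lips against the end stop and released, both cups standing, and nothing else touched; sign-off returned no verdict.

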